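Hang up the splash hood and pull the braai battery

ROBOT

A 6-joint arm with a two-finger parallel gripper is mounted at the origin on the work surface. World frame = base frame: x ahead of the robot, y to its left, z up, the work surface at z = 0. Lengths are in m, angles in rad, forces in N, time in s.
With the tool pointing down it reaches from about 0.25 to 0.725 m from the base axis. Payload 4 kg.
Tool frame: the origin (TCP) lies between the finger pads; the fingertips stand 8 mm ahead of it and the grasp point (between the pads) lies 11 mm behind it (bot.tip_reach is the distance from the TCP to the fingertips, in m); z points along the fingers, y is the line along which they close (so a half turn about z gives the same grasp; the last joint's range is limited). The gripper opens to 85 mm and grips with 20 to 120 N. Pads are 22 mm wide; open, the fingers measure 114 mm over their backs; the gripper's body (76 mm by 85 mm) begins 54 mm behind the grasp point. The pads swing forward as they close: fully open they stand 13 mm farther back than shut.
Start: joints at [-1.205, 0.241, 0.005, 1.335, 0, 1.571], TCP at [0.179, -0.467, 0.239] pointing down, gripper open.
Joint ranges: [-2.72, 2.72], [-1.05, 1.87], [-1.09, 1.28], [-1.99, 2.15], [-1.42, 1.44], [-3.14, 3.14]. Speed limits (rad/s): [2.79, 2.79, 3.14, 3.14, 3.14, 3.14].

INTERFACE

Orientations are given as a unit quaternion [x, y, z, w].
In Python, from workcell import bot gives the robot as it stands.
- The arm moves only by the tool move_arm, never from a script. Its argument "deltas" is a list of rows, each a list of 7 numbers: the opening, from 0 (shut) to 1 (fully open), then the shift along the tool's x, y, z in mm, then the turn, a rotation vector about the tool's x, y, z in degrees. In form: [[gripper, tx, ty, tz, ax, ay, az], ...]. A call has 1 to 10 rows; each row shifts and turns the commanded pose from where the row before left it, along the tool's axes as they then stand; what a row does not reach is not made up. A row lasts 1/12 s, in which the tool goes at most 41.7 mm and 7.16 degrees, less where a joint would pass 70% of its speed; a pose out of reach is approached as far as the arm can. A call is refused whole if a number of a shift passes 41.7 or a number of a turn 7.16, either way. A call with a gripper value outside its range is refused whole. The fingers move at their own pace and stop on an object; the grip force is fixed at half the most. Time passes only in rows, so rows that do not move let the fingers close. It gives the time, the measured TCP pose, the force, the opening and the grip force at its end, in the units of the state.
- bot.get_obs(): the state, without advancing time (a new reading comes with each control period).
- bot.camera(name): name is "scene" or "side" or "wrist"; returns the picture (420x560x3 uint8, blue, green, red); there is no depth.
- bot.calibration(name): a dict with "K" (3x3 intrinsics, pixels), "position" and "orientation" of the camera in the world. Camera axes: x right, y down, z forward; pixel columns grow to the right and rows downward; lengths in m; the calibration is good to about 2 mm. A picture is of the moment at which its call begins: read the wrist's pose just before it. calibration takes no time and is no camera call; for the wrist camera it gives the pose at the moment of the call.
- bot.job_done(): hands the job in; it is judged then, once.
Trained networks look in the newest picture that a camera, given by its name, has taken for a name from the list of things; names that differ only in an ending like _2 or _b are one class to them, and where a whole thing is asked for, a point or a joint stands for the part that bears it (a point fixed in the world has none). Each returns a list of dicts, best first, with "conf" (0 to 1); they miss things now and then, are a little off and sometimes report something else, mostly with a low value. They report only what shows in the picture. A call takes as long as a camera call.
- bot.outline_of(query, camera): "pixels" (420x560 bool, what is visible of it) and "rect" ([left, top, width, height] in pixels, round what is visible of it).
The state is a dict: "clock": time; "joint_pos": joint angles; "joint_vel": joint speeds; "tau": joint torques, N m; "eef_pos": TCP position; "tool_rot": TCP orientation; "ft_force": force on the tool from outside, world axes, zero at the start; "ft_torque": the same for the moment, N m; "grip_width": finger opening in m; "grasp_force": force on a finger pad.
Only numpy, scipy, OpenCV 4.12 (cv2) and the standard library are available. Lean on these libraries where they do the work, as an engineer would, in place of code of your own. Each camera call takes 0.05 s, during which the arm holds its last target. There are 200 camera calls.

TASK

The rotisserie battery sits in its charging dock under a bent aluminium splash hood: lift the hood off by its handle and drape it astride the horizontal bar, between the bar's posts, so that it hangs there by itself. Then squeeze the battery's two side catches together to unlatch it and lift it straight up about 10 cm, and finish while still holding it there, upright and still, with both catches squeezed and nothing else carrying it. Leave the other things where they are.

Things in the scene. Friction and masses are not known exactly. Their poses are not given: they have to be found in the camera images.
- dock: Grey charging dock fixed to the shelf, 66 (x) x 124 (y) x 34 mm; origin at the centre of its underside. Its flat deck is 34 mm above the shelf; in its middle is a well, 48 (x) x 62 (y) mm at the mouth, floor 5 mm above the shelf, with a lip along each y side that the battery's barbs hook under. It stands on the left or right side of the shelf, the bar on the other.
- battery: Black battery cassette 44 (x) x 36 (y) x 68 mm, 0.3 kg, latched upright in the dock, axes along the dock's, standing 39 mm proud of the deck; origin at the centre of its underside. On its +y and -y sides are grey catches 26 mm wide, ribbed pads 36 to 62 mm above its underside; 62 mm over the pads free, 48 mm fully squeezed. It is locked until both catches are squeezed over 4 mm or so.
- battery_grip (a point): Midway between the two catch pads, on the battery's centre line, 52 mm above the battery's underside (57 mm above the shelf, 23 mm above the deck when seated); turns with the battery. The pinch is along the battery's y.
- catch_left (a joint): How far the catch on the battery's +y side is squeezed inwards, 0 free to 0.007 m (hard stop). Spring: about 2 N to start, 5.5 N at the stop; it springs back when let go. Squeezed counts from 0.0045.
- catch_right (a joint): The same for the catch on the -y side.
- hood: Splash hood of bent aluminium, 0.25 kg: an upside-down U standing on the shelf astride dock and battery, about square to the dock. Two upright legs (towards its +x and -x) 4 mm thick, 74 mm tall, 80 mm wide in y, 84 mm apart inside, joined by a low gable with its ridge along y, ridge top 92 mm above the feet; open at the y ends. Origin midway between the feet, at foot level.
- hood_grip (a point): Centre of the hood's black bridge handle, 121 mm above the hood's feet: a bar 12 mm wide in the hood's x, 72 mm long in y, 14 mm high (top at 128 mm), with a gap of 22 mm under it down to the ridge, on a 10 mm square post at each end.
- hood_ridge (a point): Underside of the hood's ridge, at its middle, 90 mm above the feet; this rests about 8 mm above the bar's centre line when the hood hangs on the bar (feet then about 48 mm above the shelf).
- rail: Steel hanging bar fixed to the shelf, 130 mm high, running along its y on two upright posts 200 mm apart (post radius 9 mm, round feet of radius 35 mm); origin on the shelf below the bar's middle.
- rail_mid (a point): Middle of the bar, on its centre line, 130 mm above the shelf; the bar is 14 mm thick, runs along y, and x is level across it.
- jug: Yellow ceramic sauce jug, 105 mm tall, 88 mm across, handle to 71 mm out on +y; bystander. Origin at the centre of its underside.
- foil_tray: Open aluminium foil tray 142 x 202 x 36 mm; bystander. Origin at the centre of its underside.
- flip_box: Green plastic box with shut flip-top lid, 104 x 144 x 80 mm; bystander. Origin at the centre of its underside.

How it is judged:
On the way, in this order (a step that is already met when the one before it is completed fails the run):
1. the hood hangs astride the bar, let go, with the battery still seated in its dock (x of hood_ridge in the frame of rail_mid between -0.014 and 0.014 m and y of hood_ridge in the frame of rail_mid between -0.055 and 0.055 m and z of hood_ridge in the frame of rail_mid between 0 and 0.02 m and angle between hood's own z axis and vertical below 0.35 rad and angle between the y axis of hood and the y axis of rail, either way round below 0.3 rad and contact force between hood and rail above 0.5 N and contact force between the fingers and hood below 0.1 N and linear speed of hood below 0.05 m/s and z of battery in the frame of dock below 0.015 m), for 0.3 s.
2. both catches are squeezed between the fingers while the battery is still in the dock (value of joint each of catch_left, catch_right above 0.0045 m and z of battery in the frame of dock below 0.015 m and contact force between the fingers and battery above 2 N), for 0.1 s.
At the end, for the whole second after the job is handed in: Hood hangs free on the bar: ridge within 14 mm across, 55 mm along, 0 to 20 mm above its centre line, tilt < 0.35, skew < 0.3 rad. Battery still in the fingers, both catches squeezed > 4.5 mm, underside > 75 mm above the shelf, tilt < 0.3 rad, < 30 mm/s, nothing else touching it (x of hood_ridge in the frame of rail_mid between -0.014 and 0.014 m and y of hood_ridge in the frame of rail_mid between -0.055 and 0.055 m and z of hood_ridge in the frame of rail_mid between 0 and 0.02 m and angle between hood's own z axis and vertical below 0.35 rad and angle between the y axis of hood and the y axis of rail, either way round below 0.3 rad and contact force between hood and rail above 0.5 N and contact force between the fingers and hood below 0.1 N and linear speed of hood below 0.05 m/s and value of joint each of catch_left, catch_right above 0.0045 m and z of battery in the frame of dock above 0.075 m and angle between battery's own z axis and vertical below 0.3 rad and contact force between the fingers and battery above 2 N and linear speed of battery below 0.03 m/s and contact force between battery and dock below 0.05 N and contact force between battery and hood below 0.05 N and contact force between battery and rail below 0.05 N and contact force between battery and jug below 0.05 N and contact force between battery and foil_tray below 0.05 N and contact force between battery and flip_box below 0.05 N); the arm keeps its last pose, push and grip.
It fails at once if the yellow sauce jug is shifted by more than 25 mm or tipped over (distance of jug from where it was at the start of the episode above 0.025 m or angle between jug's own z axis and vertical above 0.35 rad).
It fails at once if the foil tray is shifted by more than 25 mm or tipped over (distance of foil_tray from where it was at the start of the episode above 0.025 m or angle between foil_tray's own z axis and vertical above 0.35 rad).
It fails at once if the green box is shifted by more than 25 mm or tipped over (distance of flip_box from where it was at the start of the episode above 0.025 m or angle between flip_box's own z axis and vertical above 0.35 rad).
It also fails if it takes over 48 s, if anything falls off the work surface, if the arm or the gripper's body presses on something with over 40 N, if the wrist force passes 120 N, or if a joint passes its speed limit or range.

## Working session

There is one attempt and no reset: what is moved stays moved. The work goes in short steps, Python scripts to look and compute and a tool call to move; the robot and the scene stay as the last step left them, time stands still between calls to the robot, and variables do not carry over. Pictures are saved under pics/ and viewed, at most 10 in all, crops included, and the job is handed in when it is done.

Besides the shell and the picture viewer there is one more tool, called after ">>>" as name(argument=value, ...) on one line, values as JSON. move_arm: Moves the arm, as the interface text tells. Its arguments: {"type":"object","properties":{"deltas":{"type":"array","items":{"type":"array","items":{"type":"number"}}}},"required":["deltas"]}

```bash
mkdir -p pics; ls; python3 - <<'E'
from workcell import bot
import cv2,numpy as np
o=bot.get_obs();print({k:np.round(v,3) for k,v in o.items()},bot.tip_reach)
for c in ["scene","side"]:
    cv2.imwrite(f"pics/{c}0.png",bot.camera(c))
    k=bot.calibration(c);print(c,{a:np.round(b,4).tolist() for a,b in k.items()})
    for q in ["dock","battery","hood","hood_grip","rail","jug","foil_tray","flip_box"]:
        r=bot.outline_of(q,c);print(q,[(round(d["conf"],2),list(map(int,d["rect"])),int(d["pixels"].sum())) for d in r[:2]])
E
```

```text
pics
{'clock': np.float64(0.0), 'joint_pos': array([-1.205,  0.241,  0.004,  1.335,  0.   ,  1.571]), 'joint_vel': array([-0.001, -0.001, -0.001,  0.   ,  0.   ,  0.001]), 'tau': array([-0.0000e+00, -3.7232e+01,  2.5241e+01,  1.7000e-02,  0.0000e+00,
        0.0000e+00]), 'eef_pos': array([ 0.179, -0.466,  0.238]), 'tool_rot': array([ 0.983,  0.182, -0.   , -0.001]), 'ft_force': array([1.17 , 0.461, 0.46 ]), 'ft_torque': array([ 0.024,  0.015, -0.022]), 'grasp_force': np.float64(0.0), 'grip_width': np.float64(0.086)} 0.008
scene {'K': [[519.8481, 0.0, 278.3875], [0.0, 519.8481, 208.2759], [0.0, 0.0, 1.0]], 'position': [1.3973, 0.1092, 0.6566], 'orientation': [0.5838, 0.6766, -0.3347, -0.2988]}
dock [(0.68, [168, 174, 64, 33], 628)]
battery []
hood [(0.77, [180, 147, 42, 65], 2432)]
hood_grip [(0.82, [178, 145, 40, 66], 2530), (0.54, [167, 177, 65, 32], 736)]
rail []
jug [(0.95, [256, 233, 52, 76], 3123), (0.73, [323, 144, 128, 81], 2381)]
foil_tray [(0.91, [338, 247, 133, 91], 8822)]
flip_box [(0.93, [72, 205, 95, 75], 5734), (0.73, [324, 146, 129, 79], 2436)]
side {'K': [[489.6608, 0.0, 273.4889], [0.0, 489.6608, 204.9938], [0.0, 0.0, 1.0]], 'position': [0.3905, 0.7057, 0.7052], 'orientation': [-0.1419, 0.8893, -0.4282, 0.0757]}
dock [(0.79, [332, 187, 32, 38], 843), (0.36, [276, 254, 82, 162], 3886)]
battery [(0.64, [341, 188, 17, 14], 297)]
hood [(0.74, [324, 152, 50, 65], 1193)]
hood_grip [(0.68, [327, 156, 48, 59], 1088)]
rail [(0.65, [276, 255, 80, 163], 4093)]
jug [(0.87, [182, 188, 55, 63], 2206)]
foil_tray [(0.9, [99, 259, 135, 117], 8803)]
flip_box [(0.97, [249, 133, 46, 53], 2382)]
```

View pics/scene0.png

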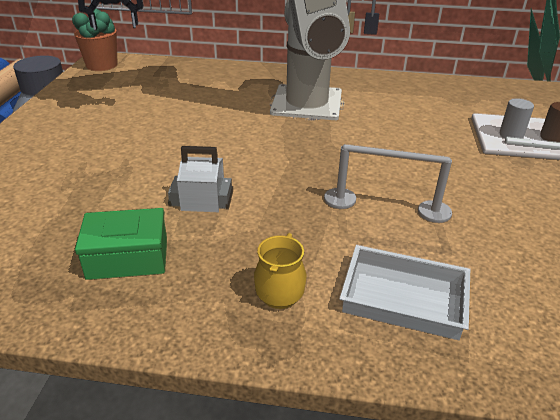

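View pics/side0.png

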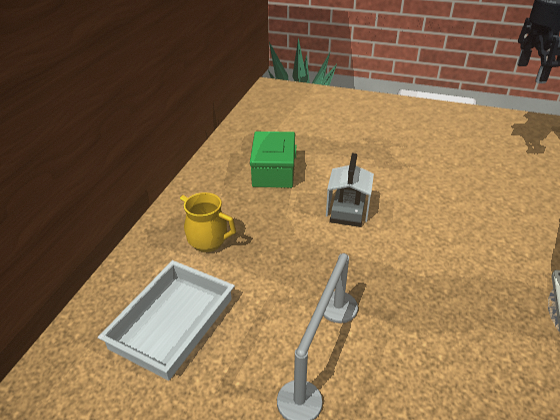

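The scene view shows the hood, with its handle at about (199,153), on the robot's right. The bar runs from (345,149) to (448,160) on the left. The side view shows the handle at about (353,165) and the bar from (345,258) to (302,352). I'll enlarge these areas to pick exact points.

```bash
cat > h.py <<'E'
from workcell import bot
import cv2,numpy as np
from scipy.spatial.transform import Rotation as R
def bp(c,px,z,k=None):
    k=k or bot.calibration(c); P=np.array(k["position"])
    d=R.from_quat(k["orientation"]).apply(np.linalg.inv(k["K"])@[px[0],px[1],1])
    return P+d*(z-P[2])/d[2]
def proj(c,p,k=None):
    k=k or bot.calibration(c)
    q=k["K"]@R.from_quat(k["orientation"]).inv().apply(np.array(p)-k["position"]); return q[:2]/q[2]
E
python3 - <<'E'
from h import *
s=cv2.imread("pics/scene0.png");d=cv2.imread("pics/side0.png")
f=lambda im,x,y,w,h,:cv2.resize(im[y:y+h,x:x+w],(400,300),interpolation=cv2.INTER_CUBIC)
cv2.imwrite("pics/crops.png",np.vstack([np.hstack([f(s,150,140,100,75),f(d,300,145,100,75)]),np.hstack([f(s,315,135,160,120),f(d,210,245,228,171)])]))
for c,n,px,z in [("scene","handle",(199,153),.121),("side","handle",(353,165),.121),("scene","railA",(345,149),.13),("scene","railB",(448,160),.13),("side","railA",(345,258),.13),("side","railB",(302,352),.13),
 ("scene","footA",(340,199),0),("scene","footB",(436,211),0),("side","footA",(340,309),0),("side","footB",(300,402),0),("scene","jug",(280,300),0),("side","jug",(206,240),0),("scene","box",(124,250),.04),("scene","tray",(406,290),.02)]:
    print(c,n,bp(c,px,z).round(3))
E
```

```text
scene handle [ 0.526 -0.167  0.121]
side handle [ 0.513 -0.17   0.121]
scene railA [0.478 0.122 0.13 ]
scene railB [0.488 0.323 0.13 ]
side railA [0.47 0.12 0.13]
side railB [0.488 0.316 0.13 ]
scene footA [0.469 0.122 0.   ]
scene footB [0.48  0.325 0.   ]
side footA [0.469 0.119 0.   ]
side footB [0.488 0.316 0.   ]
scene jug [0.783 0.034 0.   ]
side jug [0.78  0.024 0.   ]
scene box [ 0.743 -0.253  0.04 ]
scene tray [0.746 0.245 0.02 ]
```

View pics/crops.png

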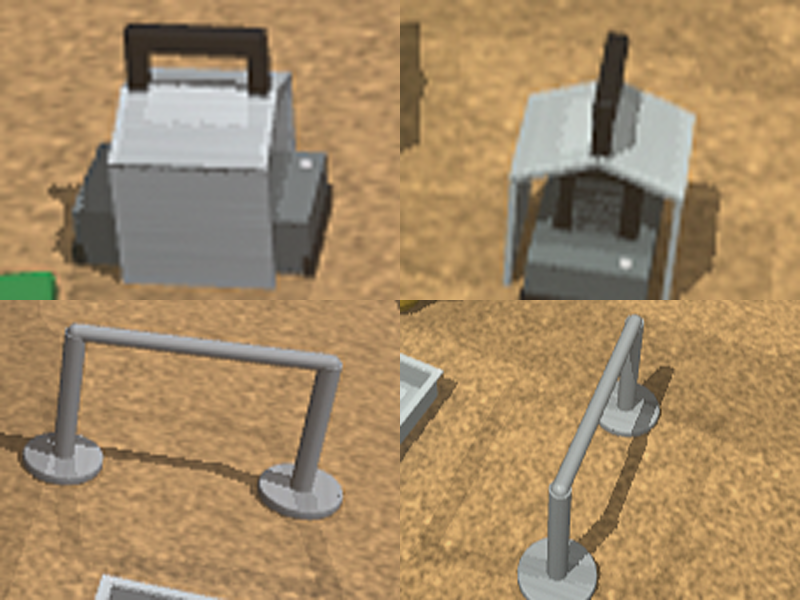

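The side crop shows the hood square to the dock and the handle nearly vertical. The bar posts come out at about (0.472,0.121) and (0.485,0.320). I'll move above the hood and look with the wrist camera.

```bash
cat >> h.py <<'E'
def tgt(x,y,z,phi):  # tool down, tool x axis at world yaw phi (deg)
    return np.array([x,y,z]),R.from_euler("z",phi,degrees=True)*R.from_euler("x",180,degrees=True)
def plan(T,n,g,start=None):
    o=bot.get_obs(); p,r=start or (o["eef_pos"],R.from_quat(o["tool_rot"]))
    rows=[]
    for i in range(n):
        w=(r.inv()*T[1]).as_rotvec()/(n-i); t=r.inv().apply((T[0]-p)/(n-i))
        row=np.r_[g,t.round(0) if i<n-1 else t.round(1),np.degrees(w).round(1 if i==n-1 else 0)]
        p=p+r.apply(row[1:4]/1); r=r*R.from_rotvec(np.radians(row[4:])); rows.append([float(v)+0. for v in row])
    return rows
def mm(T,n,g):
    o=bot.get_obs(); return plan((T[0]*1000,T[1]),n,g,(o["eef_pos"]*1000,R.from_quat(o["tool_rot"])))
E
python3 - <<'E'
from h import *
r=mm(tgt(.513,-.17,.28,90),18,1);print(*r,sep=",\n")
E
```

```text
[1.0, 23.0, -9.0, -2.0, 0.0, 0.0, -4.0],
[1.0, 24.0, -7.0, -2.0, 0.0, 0.0, -4.0],
[1.0, 24.0, -5.0, -2.0, 0.0, 0.0, -4.0],
[1.0, 25.0, -4.0, -2.0, 0.0, 0.0, -4.0],
[1.0, 25.0, -2.0, -2.0, 0.0, 0.0, -4.0],
[1.0, 25.0, 0.0, -2.0, 0.0, 0.0, -4.0],
[1.0, 25.0, 1.0, -2.0, 0.0, 0.0, -4.0],
[1.0, 25.0, 3.0, -2.0, 0.0, 0.0, -4.0],
[1.0, 24.0, 5.0, -2.0, 0.0, 0.0, -4.0],
[1.0, 24.0, 7.0, -3.0, 0.0, 0.0, -4.0],
[1.0, 23.0, 8.0, -2.0, 0.0, 0.0, -4.0],
[1.0, 23.0, 10.0, -3.0, 0.0, 0.0, -4.0],
[1.0, 22.0, 11.0, -2.0, 0.0, 0.0, -4.0],
[1.0, 21.0, 13.0, -3.0, 0.0, 0.0, -3.0],
[1.0, 20.0, 14.0, -2.0, 0.0, 0.0, -4.0],
[1.0, 20.0, 15.0, -3.0, 0.0, 0.0, -3.0],
[1.0, 19.0, 16.0, -2.0, 0.0, 0.0, -4.0],
[1.0, 16.8, 18.1, -2.7, 0.0, 0.0, -3.0]
```

>>> move_arm(deltas=[[1,23,-9,-2,0,0,-4],[1,24,-7,-2,0,0,-4],[1,24,-5,-2,0,0,-4],[1,25,-4,-2,0,0,-4],[1,25,-2,-2,0,0,-4],[1,25,0,-2,0,0,-4],[1,25,1,-2,0,0,-4],[1,25,3,-2,0,0,-4],[1,24,5,-2,0,0,-4],[1,24,7,-3,0,0,-4]])

```text
clock: 1.73
eef_pos: [0.3661, -0.3006, 0.2604]
tool_rot: [0.861, 0.509, -0.0, -0.0]
ft_force: [0.2, 0.1, 0.1]
grip_width: 0.0854
grasp_force: 0.0
```

>>> move_arm(deltas=[[1,23,8,-2,0,0,-4],[1,23,10,-3,0,0,-4],[1,22,11,-2,0,0,-4],[1,21,13,-3,0,0,-3],[1,20,14,-2,0,0,-4],[1,20,15,-3,0,0,-3],[1,19,16,-2,0,0,-4],[1,17,18,-3,0,0,-3],[1,0,0,0,0,0,0],[1,0,0,0,0,0,0]])

```text
clock: 2.57
eef_pos: [0.5136, -0.1691, 0.28]
tool_rot: [0.707, 0.708, -0.0, -0.0]
ft_force: [-0.6, -0.4, 0.4]
grip_width: 0.0852
grasp_force: 0.0
```

```bash
python3 - <<'E'
from h import *
o=bot.get_obs();print(o["clock"],o["eef_pos"],R.from_quat(o["tool_rot"]).as_euler("xyz",degrees=True),o["joint_pos"].round(2))
k=bot.calibration("wrist");im=bot.camera("wrist");cv2.imwrite("pics/w1.png",im);print(k)
for q in ["hood","hood_grip"]:
    for d in bot.outline_of(q,"wrist")[:2]: print(q,d["conf"],d["rect"])
E
```

```text
2.5667 [ 0.51357003 -0.16905767  0.28003077] [-1.79978939e+02  1.07363369e-02  9.00645477e+01] [-0.32  0.31  0.2   1.47 -0.    1.25]
{'K': array([[289.16903741,   0.        , 280.46166317],
       [  0.        , 289.16903741, 210.34145455],
       [  0.        ,   0.        ,   1.        ]]), 'position': array([ 0.51305216, -0.09844348,  0.41557994]), 'orientation': array([ 9.89891571e-01,  7.47698401e-04, -3.04765620e-04,  1.41823923e-01])}
hood 0.81 [239.6, 149.3, 77.8, 87.5]
hood_grip 0.62 [237.5, 152.6, 84.5, 83.0]
```

View pics/w1.png

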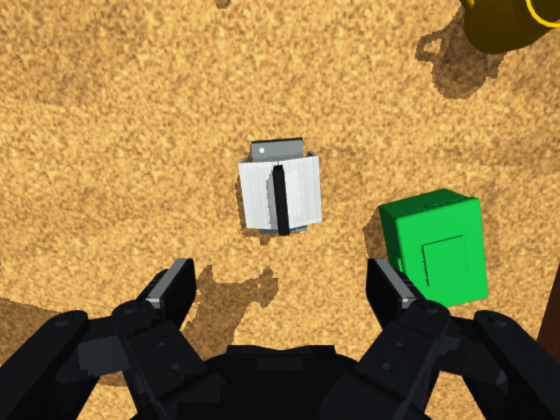

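The wrist view shows the black handle running from (278,166) to (284,234), a few degrees off square, with the box clear to the right. I'll fit the handle's line.

```bash
python3 - <<'E'
from h import *
im=cv2.imread("pics/w1.png");k=bot.calibration("wrist")
m=(im.max(2)<45);m[:, :262]=0;m[:,302:]=0;m[:160]=0;m[240:]=0
ys,xs=np.nonzero(m);print(len(xs),xs.min(),xs.max(),ys.min(),ys.max())
for y in range(160,242,4):
    x=np.nonzero(m[y])[0]; print(y,(x.min(),x.max()) if len(x) else None,end=" ")
rows=[(y,np.nonzero(m[y])[0]) for y in range(172,226)]
rows=[(y,(x.min()+x.max())/2) for y,x in rows if len(x)]
a=np.polyfit(*zip(*rows),1)
y0,y1=ys.min(),ys.max()
for z in(.128,):
    A=bp("wrist",(np.polyval(a,y0),y0),z,k);B=bp("wrist",(np.polyval(a,y1),y1),z,k)
    print(A,B,(A+B)/2,np.degrees(np.arctan2(A[0]-B[0],A[1]-B[1])),np.linalg.norm(A-B))
E
```

```text
691 273 289 166 234
160 None 164 None 168 (np.int64(274), np.int64(281)) 172 (np.int64(273), np.int64(282)) 176 (np.int64(273), np.int64(283)) 180 (np.int64(274), np.int64(283)) 184 (np.int64(274), np.int64(283)) 188 (np.int64(275), np.int64(284)) 192 (np.int64(275), np.int64(284)) 196 (np.int64(275), np.int64(284)) 200 (np.int64(276), np.int64(285)) 204 (np.int64(276), np.int64(285)) 208 (np.int64(277), np.int64(286)) 212 (np.int64(277), np.int64(286)) 216 (np.int64(277), np.int64(286)) 220 (np.int64(278), np.int64(287)) 224 (np.int64(278), np.int64(287)) 228 (np.int64(278), np.int64(288)) 232 (np.int64(279), np.int64(288)) 236 None 240 None [ 0.50810235 -0.13808563  0.128     ] [ 0.51469607 -0.21010788  0.128     ] [ 0.51139921 -0.17409676  0.128     ] -5.230912115499616 0.07232344766655256
```

The handle fits well: 72.3 mm long, centred at (0.5114,-0.1741), yaw 95.2°. Next I'll descend, close and check.

>>> move_arm(deltas=[[0.6,-5,-2,20,0,0,-5.2],[0.6,0,0,25,0,0,0],[0.6,0,0,25,0,0,0],[0.6,0,0,25,0,0,0],[0.6,0,0,25,0,0,0],[0.6,0,0,20,0,0,0],[0.6,0,0,15,0,0,0],[0.6,0,0,10,0,0,0],[0.6,0,0,5,0,0,0],[0.6,0,0,0,0,0,0]])

```text
clock: 3.55
eef_pos: [0.5099, -0.1752, 0.1096]
tool_rot: [0.675, 0.738, -0.0, -0.001]
ft_force: [-0.5, -0.3, -0.4]
grip_width: 0.0511
grasp_force: 0.0
```

>>> move_arm(deltas=[[0,0,0,0,0,0,0],[0,0,0,0,0,0,0],[0,0,0,0,0,0,0],[0,0,0,0,0,0,0],[0,0,0,0,0,0,0],[0,0,0,0,0,0,0],[0,0,0,0,0,0,0],[0,0,0,0,0,0,0]])

```text
clock: 4.22
eef_pos: [0.5122, -0.1752, 0.1114]
tool_rot: [0.675, 0.738, 0.001, 0.001]
ft_force: [2.1, -0.4, 5.6]
grip_width: 0.0107
grasp_force: 60.1
```

The handle is gripped at 60 N with a 10.7 mm opening. I'll lift straight up and fit the rail's pose from both cameras.

>>> move_arm(deltas=[[0,0,0,-6,0,0,0],[0,0,0,-15,0,0,0],[0,0,0,-20,0,0,0],[0,0,0,-22,0,0,0],[0,0,0,-22,0,0,0],[0,0,0,-22,0,0,0],[0,0,0,-22,0,0,0],[0,0,0,-22,0,0,0],[0,0,0,-15,0,0,0],[0,0,0,-6,0,0,0]])

```text
clock: 5.05
eef_pos: [0.5105, -0.1749, 0.2838]
tool_rot: [0.675, 0.738, -0.0, 0.0]
ft_force: [0.2, -0.1, -2.6]
grip_width: 0.011
grasp_force: 58.9
```

```bash
python3 - <<'E'
from h import *
from scipy.optimize import least_squares
cal={c:bot.calibration(c) for c in("scene","side")}
obs=[("scene",(345,147.8),-1,.13),("scene",(448.5,159.8),1,.13),("side",(344.5,257),-1,.13),("side",(301.5,352),1,.13),
("scene",(340.2,198.2),-1,.004),("scene",(435,211),1,.004),("side",(340,309.4),-1,.004),("side",(299.5,401.7),1,.004)]
def res(v):
    return np.concatenate([proj(c,[v[0]-s*.1*np.sin(v[2]),v[1]+s*.1*np.cos(v[2]),z],cal[c])-px for c,px,s,z in obs])
f=least_squares(res,[.479,.22,0],loss="soft_l1");print(f.x,np.degrees(f.x[2]));print(f.fun.reshape(-1,2).round(1))
o=bot.get_obs();print(o["eef_pos"],o["ft_force"],R.from_quat(o["tool_rot"]).as_euler("xyz",degrees=True))
s=bot.camera("scene");d=bot.camera("side")
cv2.imwrite("pics/lift.png",np.hstack([cv2.resize(s[60:300,100:260],(400,600)),cv2.resize(d[60:300,250:410],(400,600))]))
E
```

```text
[ 0.47872948  0.22053145 -0.08932595] -5.118000218005902
[[-0.3 -0.8]
 [-1.9  0.1]
 [ 0.2  1.5]
 [-0.3  2.2]
 [-0.7 -0.4]
 [-0.8  0.4]
 [-0.7 -1.2]
 [-0.2  1.5]]
[ 0.51049029 -0.17489883  0.28377788] [ 0.19595872 -0.09693468 -2.60013865] [-1.79995840e+02  1.74797522e-02  9.51524124e+01]
```

View pics/lift.png

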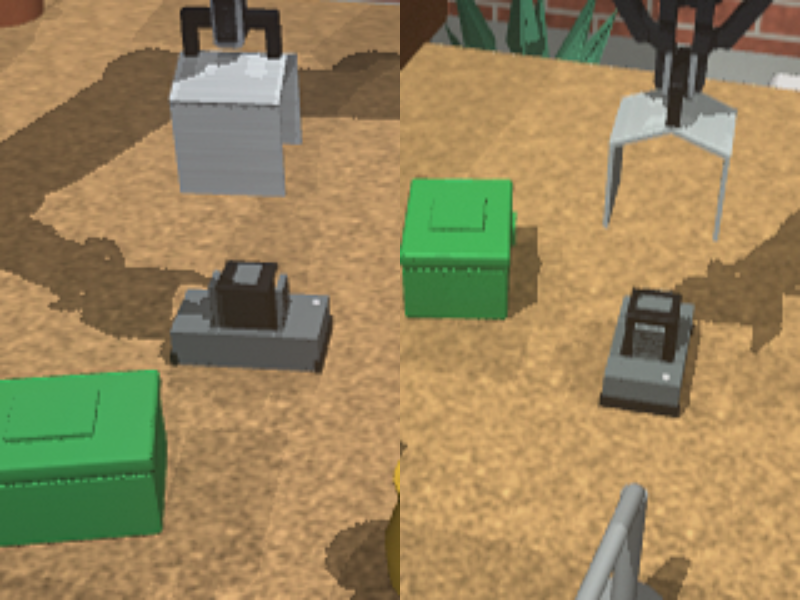

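The hood came up cleanly and the battery is still seated. The rail fit is consistent, with yaw −5.1° and centre (0.4787,0.2205). Next I'll carry the hood over.

```bash
python3 - <<'E'
from h import *
print(*mm(tgt(.4787,.2205,.284,84.9),18,0),sep=",\n")
E
```

```text
[0.0, 22.0, 0.0, 0.0, 0.0, 0.0, 1.0],
[0.0, 22.0, 0.0, 0.0, 0.0, 0.0, 1.0],
[0.0, 22.0, -1.0, 0.0, 0.0, 0.0, 1.0],
[0.0, 22.0, -1.0, 0.0, 0.0, 0.0, 0.0],
[0.0, 22.0, -1.0, 0.0, 0.0, 0.0, 1.0],
[0.0, 22.0, -1.0, 0.0, 0.0, 0.0, 0.0],
[0.0, 22.0, -1.0, 0.0, 0.0, 0.0, 1.0],
[0.0, 22.0, -2.0, 0.0, 0.0, 0.0, 0.0],
[0.0, 22.0, -2.0, 0.0, 0.0, 0.0, 1.0],
[0.0, 22.0, -2.0, 0.0, 0.0, 0.0, 0.0],
[0.0, 22.0, -2.0, 0.0, 0.0, 0.0, 1.0],
[0.0, 22.0, -2.0, 0.0, 0.0, 0.0, 0.0],
[0.0, 22.0, -2.0, 0.0, 0.0, 0.0, 1.0],
[0.0, 22.0, -3.0, 0.0, 0.0, 0.0, 0.0],
[0.0, 22.0, -3.0, 0.0, 0.0, 0.0, 1.0],
[0.0, 22.0, -3.0, -1.0, 0.0, 0.0, 0.0],
[0.0, 21.0, -4.0, 0.0, 0.0, 0.0, 1.0],
[0.0, 21.8, -3.4, -0.6, 0.0, 0.0, 0.3]
```

>>> move_arm(deltas=[[0,12,0,0,0,0,1],[0,20,0,0,0,0,1],[0,22,0,0,0,0,1],[0,22,-1,0,0,0,1],[0,22,-1,0,0,0,0],[0,22,-1,0,0,0,1],[0,22,-1,0,0,0,0],[0,22,-1,0,0,0,1],[0,22,-2,0,0,0,0],[0,22,-2,0,0,0,1]])

```text
clock: 5.98
eef_pos: [0.4953, 0.0338, 0.2799]
tool_rot: [0.719, 0.695, -0.002, -0.002]
ft_force: [0.1, 0.2, -3.7]
grip_width: 0.0109
grasp_force: 58.9
```

>>> move_arm(deltas=[[0,22,-2,0,0,0,0],[0,22,-2,0,0,0,1],[0,22,-2,0,0,0,0],[0,22,-2,0,0,0,1],[0,22,-3,0,0,0,0],[0,22,-3,0,0,0,1],[0,22,-3,0,0,0,0],[0,16,-3,0,0,0,1],[0,8,-2,0,0,0,0.3],[0,0,0,0,0,0,0]])

```text
clock: 6.82
eef_pos: [0.4843, 0.213, 0.2802]
tool_rot: [0.743, 0.669, -0.002, -0.001]
ft_force: [-0.7, -0.6, -2.4]
grip_width: 0.0109
grasp_force: 58.9
```

```bash
python3 - <<'E'
from h import *
o=bot.get_obs();print(o["clock"],o["eef_pos"],R.from_quat(o["tool_rot"]).as_euler("xyz",degrees=True))
k=bot.calibration("wrist");im=bot.camera("wrist")
print(proj("wrist",[.4876,.3201,.137],k),proj("wrist",[.4787,.2205,.137],k),k["position"])
s=bot.camera("scene")
cv2.imwrite("pics/over.png",np.hstack([cv2.resize(im[0:300,140:420],(420,450)),cv2.resize(s[60:285,310:500],(380,450))]))
E
```

```text
6.8167 [0.48430418 0.21304655 0.28021391] [-1.79785917e+02  1.05822488e-01  8.40140040e+01]
[272.78183965  82.97426516] [275.07399581 192.76128604] [0.49177563 0.28343804 0.41564692]
```

View pics/over.png

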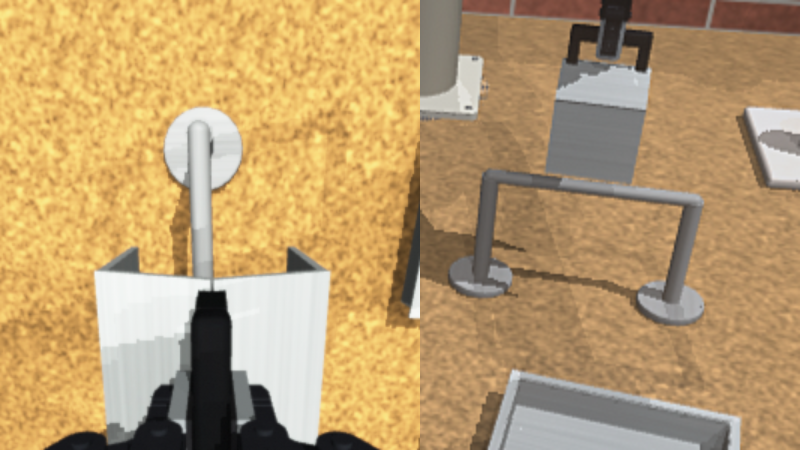

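The wrist view puts the bar's end at about (273,85) against a predicted (273,83), so the rail fit is good. I'll correct the offset and lower the hood.

>>> move_arm(deltas=[[0,7,-6,0,0,0,-0.9],[0,0,0,0,0,0,0],[0,0,0,0,0,0,0]])

```text
clock: 7.17
eef_pos: [0.4802, 0.2192, 0.2824]
tool_rot: [0.739, 0.674, -0.0, 0.0]
ft_force: [-0.8, -0.2, -2.7]
grip_width: 0.0109
grasp_force: 58.9
```

>>> move_arm(deltas=[[0,0,0,8,0,0,0],[0,0,0,14,0,0,0],[0,0,0,14,0,0,0],[0,0,0,14,0,0,0],[0,0,0,14,0,0,0],[0,0,0,14,0,0,0],[0,0,0,14,0,0,0],[0,0,0,12,0,0,0],[0,0,0,8,0,0,0],[0,0,0,0,0,0,0]])

```text
clock: 8.0
eef_pos: [0.4791, 0.2187, 0.168]
tool_rot: [0.739, 0.674, -0.002, -0.001]
ft_force: [-0.5, 0.3, -3.4]
grip_width: 0.0108
grasp_force: 58.8
```

>>> move_arm(deltas=[[0,0,0,4,0,0,0],[0,0,0,3,0,0,0],[0,0,0,2,0,0,0],[0,0,0,0,0,0,0],[0,0,0,0,0,0,0]])

```text
clock: 8.42
eef_pos: [0.4805, 0.2197, 0.1616]
tool_rot: [0.739, 0.674, 0.0, 0.0]
ft_force: [-0.6, 1.2, -3.4]
grip_width: 0.0107
grasp_force: 58.8
```

>>> move_arm(deltas=[[0,0,0,2,0,0,0],[0,0,0,2,0,0,0],[0,0,0,0,0,0,0],[0,0,0,0,0,0,0]])

```text
clock: 8.75
eef_pos: [0.4811, 0.2199, 0.1595]
tool_rot: [0.739, 0.674, 0.001, 0.001]
ft_force: [-1.8, -0.8, 7.0]
grip_width: 0.0106
grasp_force: 60.3
```

The bar now carries the hood (+7 N). I'll open the fingers, retreat and check.

>>> move_arm(deltas=[[0.2,0,0,0,0,0,0],[0.3,0,0,0,0,0,0],[0.5,0,0,0,0,0,0],[0.5,0,0,0,0,0,0],[0.5,0,0,0,0,0,0],[0.5,0,0,-5,0,0,0],[0.5,0,0,-15,0,0,0],[0.6,0,0,-25,0,0,0],[0.8,0,0,-30,0,0,0],[1,0,0,-30,0,0,0]])

```text
clock: 9.58
eef_pos: [0.4799, 0.2194, 0.2632]
tool_rot: [0.739, 0.674, -0.001, -0.0]
ft_force: [0.6, 0.8, 0.1]
grip_width: 0.0735
grasp_force: 0.0
```

```bash
python3 - <<'E'
from h import *
o=bot.get_obs();print(o["clock"],o["eef_pos"],o["ft_force"])
s=bot.camera("scene");d=bot.camera("side")
cv2.imwrite("pics/hung.png",np.hstack([cv2.resize(s[90:270,310:470],(400,450)),cv2.resize(d[210:390,230:390],(400,450))]))
E
```

```text
9.5833 [0.47986665 0.21940498 0.26321424] [0.648429   0.77229237 0.10350966]
```

View pics/hung.png

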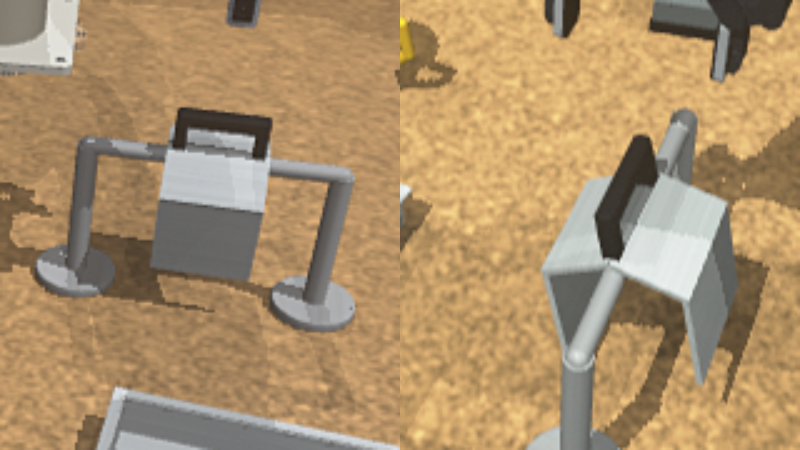

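The hood hangs astride the bar, let go, with the handle mid-bar. Next I'll move over the battery, turning the tool so it closes along the battery's y.

```bash
python3 - <<'E'
from h import *
print(*mm(tgt(.512,-.174,.26,5),19,1),sep=",\n")
E
```

```text
[1.0, -21.0, 3.0, 0.0, 0.0, 0.0, 4.0],
[1.0, -20.0, 5.0, 0.0, 0.0, 0.0, 4.0],
[1.0, -20.0, 6.0, 0.0, 0.0, 0.0, 4.0],
[1.0, -19.0, 8.0, 0.0, 0.0, 0.0, 4.0],
[1.0, -19.0, 9.0, 0.0, 0.0, 0.0, 4.0],
[1.0, -18.0, 10.0, 0.0, 0.0, 0.0, 4.0],
[1.0, -17.0, 11.0, 1.0, 0.0, 0.0, 4.0],
[1.0, -17.0, 13.0, 0.0, 0.0, 0.0, 4.0],
[1.0, -16.0, 14.0, 1.0, 0.0, 0.0, 4.0],
[1.0, -15.0, 15.0, 0.0, 0.0, 0.0, 4.0],
[1.0, -13.0, 16.0, 1.0, 0.0, 0.0, 4.0],
[1.0, -12.0, 17.0, 0.0, 0.0, 0.0, 4.0],
[1.0, -11.0, 17.0, 1.0, 0.0, 0.0, 5.0],
[1.0, -10.0, 18.0, 0.0, 0.0, 0.0, 4.0],
[1.0, -8.0, 19.0, 1.0, 0.0, 0.0, 5.0],
[1.0, -7.0, 20.0, 0.0, 0.0, 0.0, 4.0],
[1.0, -5.0, 20.0, 1.0, 0.0, 0.0, 5.0],
[1.0, -3.0, 21.0, 0.0, 0.0, 0.0, 4.0],
[1.0, -2.5, 20.9, 0.8, -0.2, -0.6, 4.8]
```

>>> move_arm(deltas=[[1,-21,3,0,0,0,4],[1,-20,5,0,0,0,4],[1,-20,6,0,0,0,4],[1,-19,8,0,0,0,4],[1,-19,9,0,0,0,4],[1,-18,10,0,0,0,4],[1,-17,11,1,0,0,4],[1,-17,13,0,0,0,4],[1,-16,14,1,0,0,4],[1,-15,15,0,0,0,4]])

```text
clock: 10.52
eef_pos: [0.4946, 0.0101, 0.2597]
tool_rot: [0.925, 0.379, -0.0, -0.0]
ft_force: [-0.4, -0.6, -0.9]
grip_width: 0.0853
grasp_force: 0.0
```

>>> move_arm(deltas=[[1,-13,16,1,0,0,4],[1,-12,17,0,0,0,4],[1,-11,17,1,0,0,5],[1,-10,18,0,0,0,4],[1,-8,19,1,0,0,5],[1,-7,20,0,0,0,4],[1,-5,20,1,0,0,5],[1,-3,21,0,0,0,4],[1,-2,21,1,0,0,5],[1,0,0,0,0,0,0]])

```text
clock: 11.35
eef_pos: [0.5096, -0.1785, 0.2543]
tool_rot: [0.999, 0.038, -0.0, 0.001]
ft_force: [-0.4, -0.2, 0.6]
grip_width: 0.0854
grasp_force: 0.0
```

```bash
python3 - <<'E'
from h import *
o=bot.get_obs();print(o["clock"],o["eef_pos"],R.from_quat(o["tool_rot"]).as_euler("xyz",degrees=True),o["joint_pos"].round(2))
bot.camera("side")
k=bot.calibration("wrist");im=bot.camera("wrist");cv2.imwrite("pics/w2raw.png",im);print(k["position"].round(4),k["orientation"].round(4).tolist())
for q in ["battery","dock"]:
    for d in bot.outline_of(q,"wrist")[:2]: print(q,d["conf"],d["rect"])
print(proj("wrist",[.512,-.174,.073],k))
x,y=proj("wrist",[.512,-.174,.05],k).astype(int)-[100,75];x,y=max(x,0),max(y,0);print(x,y)
cv2.imwrite("pics/w2.png",cv2.resize(im[y:y+150,x:x+200],(800,600),interpolation=cv2.INTER_CUBIC))
E
```

```text
11.35 [ 0.50964164 -0.17850589  0.25433138] [1.79933635e+02 5.87359753e-02 4.39790329e+00] [-0.34  0.32  0.15  1.4  -0.    2.73]
[ 0.58   -0.1716  0.3899] [0.7276, -0.6711, -0.0964, 0.1046]
battery 0.72 [255.3, 164.8, 56.3, 41.4]
dock 0.96 [233.3, 151.9, 98.6, 56.9]
[277.61265547 188.89924103]
177 109
```

View pics/w2.png

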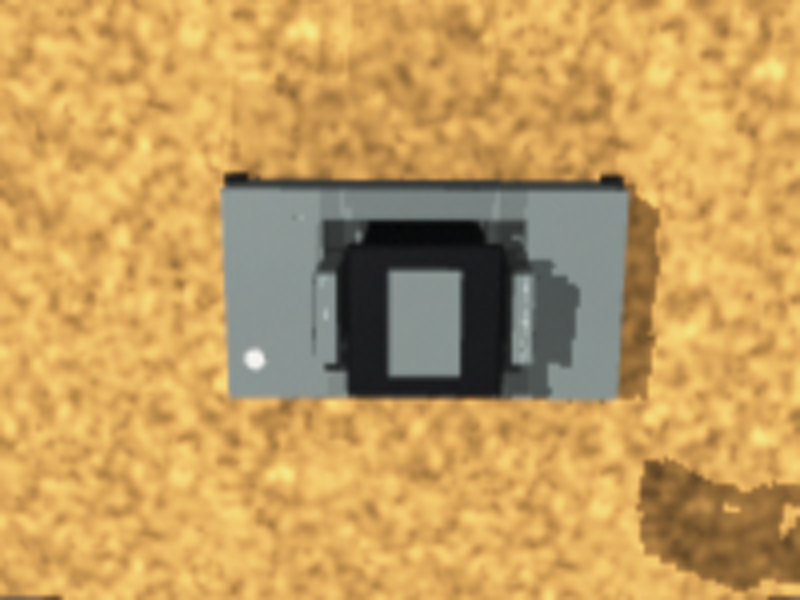

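The battery's black top has corners at about (349,243), (503,243), (500,395) and (350,395) in the crop, with grey catches at x≈327 and 522. The dock deck runs from x 222 to 629, close to square with the image.

```bash
python3 - <<'E'
from h import *
k=bot.calibration("wrist")
f=lambda u,v,z:bp("wrist",((u+.5)/4-.5+177,(v+.5)/4-.5+109),z,k)[:2]
for n,z,c in[("batt",.073,[(349,243),(503,243),(500,395),(350,395)]),("deck",.034,[(222,187),(629,187),(617,397),(230,397)]),("catch",.067,[(327,320),(522,320)])]:
    P=np.array([f(u,v,z) for u,v in c]);print(n,P.round(4).tolist(),P.mean(0).round(4))
    d=P[0]-P[1];print(" yaw",np.degrees(np.arctan2(-d[0],d[1])),np.linalg.norm(d),np.linalg.norm(P[-1]-P[0]))
E
```

```text
batt [[0.5326, -0.155], [0.5361, -0.1971], [0.4929, -0.2009], [0.4893, -0.1582]] [ 0.5127 -0.1778]
 yaw 4.849490751824853 0.04229471494552392 0.0433712721539499
deck [[0.5405, -0.1136], [0.5509, -0.2369], [0.4847, -0.2421], [0.4743, -0.1186]] [ 0.5126 -0.1778]
 yaw 4.8491644092884805 0.12382273409611577 0.06641081297691508
catch [[0.5092, -0.15], [0.5139, -0.2054]] [ 0.5116 -0.1777]
 yaw 4.849954259720848 0.055608077105297124 0.055608077105297124
```

The sizes match: the deck measures 123.8 x 66.4 mm. The battery is centred at (0.5127,-0.1778), yaw 4.85°. I'll descend in two stages.

>>> move_arm(deltas=[[1,3,0,20,0,0,-0.4],[1,0,0,28,0,0,0],[1,0,0,28,0,0,0],[1,0,0,28,0,0,0],[1,0,0,24,0,0,0],[1,0,0,18,0,0,0],[1,0,0,10,0,0,0],[1,0,0,4,0,0,0],[1,0,0,0,0,0,0],[1,0,0,0,0,0,0]])

```text
clock: 12.38
eef_pos: [0.5136, -0.1749, 0.0963]
tool_rot: [0.999, 0.045, 0.001, 0.0]
ft_force: [0.9, -0.7, 0.7]
grip_width: 0.0854
grasp_force: 0.0
```

```bash
python3 - <<'E'
from h import *
o=bot.get_obs();print(mm(tgt(.5127,-.1778,.044,4.85),1,1),o["eef_pos"],o["joint_pos"].round(2))
E
```

```text
[[1.0, -1.3, 2.8, 52.3, 0.0, -0.1, 0.4]] [ 0.51361805 -0.17487903  0.09634174] [-0.33  0.43 -0.12  1.02  0.    2.72]
```

>>> move_arm(deltas=[[1,-1,2.5,12,0,0,0.3],[1,0,0,14,0,0,0],[1,0,0,12,0,0,0],[1,0,0,8,0,0,0],[1,0,0,4,0,0,0],[1,0,0,2,0,0,0],[1,0,0,0,0,0,0],[1,0,0,0,0,0,0]])

```text
clock: 13.05
eef_pos: [0.5126, -0.1778, 0.0441]
tool_rot: [0.999, 0.042, 0.001, 0.0]
ft_force: [0.6, 0.8, 0.2]
grip_width: 0.0855
grasp_force: 0.0
```

The tool is at the grasp pose to within a millimetre. Before squeezing, I'll check that the hood is still hanging, and I'll view the picture only if the mask looks off.

```bash
python3 - <<'E'
from h import *
s=bot.camera("scene");d=bot.camera("side");w=bot.camera("wrist")
cv2.imwrite("pics/pre.png",np.hstack([cv2.resize(s[100:250,310:470],(400,375)),cv2.resize(d[130:370,250:400],(400,640))[:375*0+600][0:375] if 0 else cv2.resize(d[220:370,240:400],(400,375))]))
E
```

```text
(no output)
```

View pics/pre.png

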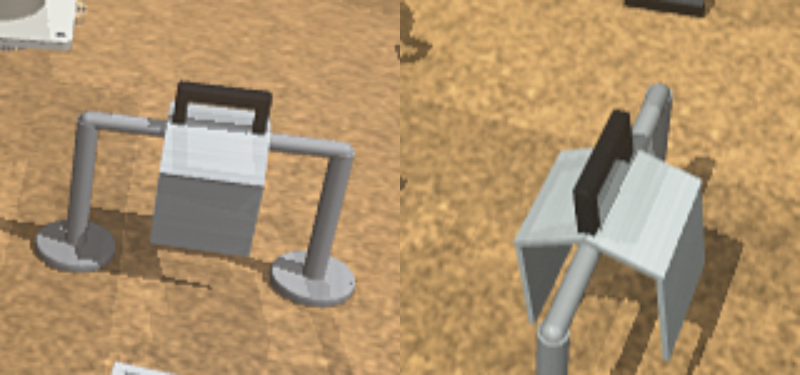

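>>> move_arm(deltas=[[0.7,0,0,0,0,0,0],[0.6,0,0,0,0,0,0],[0.5,0,0,0,0,0,0],[0,0,0,0,0,0,0],[0,0,0,0,0,0,0],[0,0,0,0,0,0,0],[0,0,0,0,0,0,0],[0,0,0,0,0,0,0],[0,0,0,0,0,0,0]])

```text
clock: 13.95
eef_pos: [0.5137, -0.1787, 0.0457]
tool_rot: [0.999, 0.042, 0.002, 0.001]
ft_force: [-1.2, -1.2, 11.5]
grip_width: 0.0433
grasp_force: 62.7
```

The hood hangs steadily. The grip reads 43.3 mm at 63 N, so both catches look pressed to their stops. I'll lift a little and watch the force.

>>> move_arm(deltas=[[0,0,0,-1,0,0,0],[0,0,0,-2,0,0,0],[0,0,0,-2,0,0,0],[0,0,0,0,0,0,0]])

```text
clock: 14.28
eef_pos: [0.5114, -0.1773, 0.0479]
tool_rot: [0.999, 0.042, -0.001, -0.0]
ft_force: [-0.4, 0.0, -2.8]
grip_width: 0.0433
grasp_force: 61.2
```

The force is −2.8 N, which is just the battery's weight, so it's unlatched. I'll continue straight up.

>>> move_arm(deltas=[[0,0,0,-4,0,0,0],[0,0,0,-6,0,0,0],[0,0,0,-8,0,0,0],[0,0,0,-8,0,0,0],[0,0,0,0,0,0,0]])

```text
clock: 14.7
eef_pos: [0.5135, -0.1781, 0.0767]
tool_rot: [0.999, 0.042, 0.002, 0.001]
ft_force: [0.8, -0.6, -1.7]
grip_width: 0.0432
grasp_force: 61.4
```

>>> move_arm(deltas=[[0,0,0,-8,0,0,0],[0,0,0,-12,0,0,0],[0,0,0,-14,0,0,0],[0,0,0,-14,0,0,0],[0,0,0,-12,0,0,0],[0,0,0,-8,0,0,0],[0,0,0,-4,0,0,0],[0,0,0,0,0,0,0],[0,0,0,0,0,0,0],[0,0,0,0,0,0,0]])

```text
clock: 15.53
eef_pos: [0.5114, -0.1774, 0.1454]
tool_rot: [0.999, 0.042, -0.001, -0.0]
ft_force: [-0.1, 0.5, -2.5]
grip_width: 0.043
grasp_force: 61.5
```

```bash
python3 - <<'E'
from h import *
o=bot.get_obs();print(o["clock"],o["eef_pos"],o["ft_force"],o["grip_width"],o["grasp_force"])
s=bot.camera("scene");d=bot.camera("side")
a=np.vstack([cv2.resize(s[110:230,150:270],(400,400)),cv2.resize(s[100:160*0+160,310:470],(400,150))])
b=np.vstack([cv2.resize(d[110:230,285:405],(400,400)),cv2.resize(d[245:305,240:400],(400,150))])
cv2.imwrite("pics/final.png",np.hstack([a,b]))
E
```

```text
15.5333 [ 0.51137643 -0.17738977  0.145443  ] [-0.10162546  0.49107571 -2.52415331] 0.042980268039081046 61.49028494954109
```

View pics/final.png

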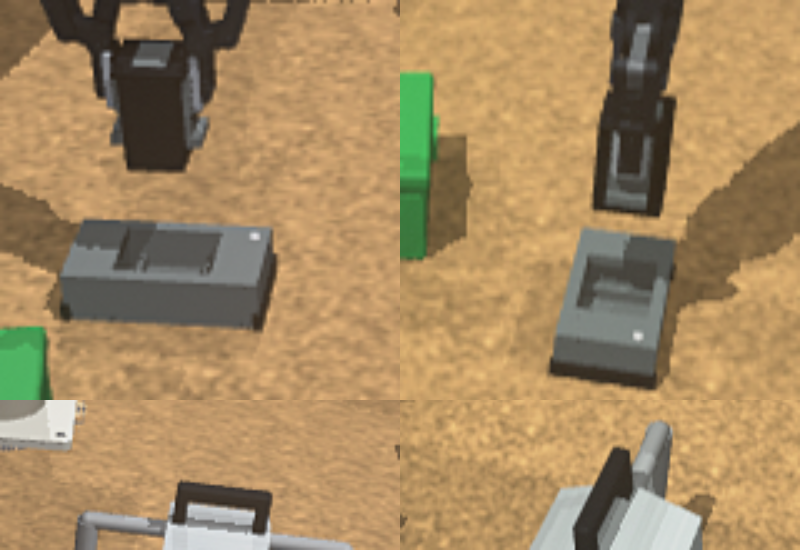

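The battery is held upright about 10 cm above its seat, clear of the dock, and the hood hasn't moved. I'll let it settle and hand in.

>>> move_arm(deltas=[[0,0,0,0,0,0,0],[0,0,0,0,0,0,0],[0,0,0,0,0,0,0],[0,0,0,0,0,0,0]])

```text
clock: 15.97
eef_pos: [0.512, -0.1776, 0.1462]
tool_rot: [0.999, 0.042, -0.0, -0.0]
ft_force: [-0.4, 0.0, -2.8]
grip_width: 0.0435
grasp_force: 61.5
```

```bash
python3 -c "
from workcell import bot
print(bot.get_obs()['grasp_force'],bot.job_done())"
```

```text
the job is handed in; nothing more can be done
61.49078115820885 None
```

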